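Open the child-resistant tablet tub

TASK

Open the tub of disinfectant tablets on the clinic desk: press its child-resistant cap down against the spring until you feel it bottom and, keeping it pressed, turn it anticlockwise (seen from above) until its tabs come free, then lift it off. Set the cap down gently in the steel tray, flat on its skirt with the finger bar up, and let go. Do not force the cap (never load it with more than about 25 N) and leave the other things on the desk where they are.

Things in the scene. Friction and masses are not known exactly. Their poses are not given: they have to be found in the camera images.
- tub: White round tablet tub, 84 mm in diameter, in a grey 120 x 120 x 22 mm weighted holder fixed to the desk; it cannot move. Origin: centre of the holder's underside, on the desk; z up along the tub's axis. Shoulder 80 mm above the desk, open neck (34 mm wide) ends 113 to 122 mm up. With the cap on, the cap's disc top is 130 mm and the top of its finger bar 156 mm above the desk.
- tub_seat (a point): Point on the tub's axis, 100 mm above the desk, where the cap's origin is while the cap is locked on; axes as the tub's. A sprung collar round the neck pushes the locked cap up with about 3.5 N, growing 0.35 N per mm pressed.
- tub_lugs (a point): Point on the tub's axis at the height of the neck's two outward lugs (on the tub's +x and -x), 106.5 mm above the desk. The cap's two inner tabs sit in pockets under them. A ridge beside each pocket stops turning until the cap is pressed 2.5 to 11.5 mm (it differs each time and cannot be seen); 1.5 mm deeper is a firm stop, so 4 to 13 mm down. Clockwise is always blocked.
- cap: Loose grey plastic child-resistant cap, about 80 g, 60 mm in diameter: hollow skirt and disc, 30 mm high, with a finger bar across its top. Origin: centre of the skirt's lower edge; z up. It starts locked on the tub with its x axis along the tub's x. More than 25 N between it and the tub, as when turning against the ridge or ramming the stop, damages it.
- cap_bar (a point): Centre of the cap's finger bar, 43 mm above the cap's origin; axes as the cap's. The bar stands on the disc: 46 mm long (along x), 14 mm thick (along y), 26 mm high; pinch it across its thickness.
- cap_disc (a point): Centre of the cap's disc top, 30 mm above its origin. At the firm stop the spring carries 5 to 8 N; 11 to 14 N in all holds the cap on the stop. Held so, it turns anticlockwise seen from above (positive about z). The tabs are clear of the lugs from about 0.85 to 2.2 rad of turn (1.2 rad is good); then it lifts straight up. It has 2 mm of radial play on the neck.
- tray: Shallow open steel tray, 180 mm (its x) x 150 mm (its y) outside, walls 18 mm high and 3 mm thick, fixed on the desk. Origin: centre of its underside.
- tray_in (a point): Centre of the tray's inner floor, 3 mm above the desk; axes as the tray's. The cap's origin is here when the cap stands in the middle of the tray.
- pump_bottle: Bystander: clear hand-sanitiser pump bottle, 60 mm in diameter, 147 mm tall, loose. Origin: centre of its underside.
- mug: Bystander: white mug, 76 mm in diameter, 90 mm tall, loose. Origin: centre of its underside.
- glove_box: Bystander: cardboard glove box 120 x 220 x 70 mm, loose. Origin: centre of its underside.
Mind the look-alikes: they are no part of the job. There is more than one size of the cap; the one meant has the size given above.

How it is judged:
By the outcome, as a careful person would: the job done as asked, in the order asked, and still so for the second after the job is handed in, with the robot touching nothing.
It also fails if it takes over 61 s, if anything falls off the work surface, if the arm or the gripper's body presses on something with over 40 N, if the wrist force passes 120 N, or if a joint passes its speed limit or range.

ROBOT

A 6-joint arm with a two-finger parallel gripper is mounted at the origin on the work surface. World frame = base frame: x ahead of the robot, y to its left, z up, the work surface at z = 0. Lengths are in m, angles in rad, forces in N, time in s.
With the tool pointing down it reaches from about 0.35 to 0.775 m from the base axis. Payload 7.3 kg.
Tool frame: the origin (TCP) lies on the mounting face of the last link; the fingertips stand 178 mm ahead of it and the grasp point (between the pads) lies 159 mm ahead of it (robot.tcp_to_tips is the distance from the TCP to the fingertips, in m); z points along the fingers, y is the direction in which the jaws open and shut (so a half turn about z gives the same grasp; the last joint's range is limited). The gripper opens to 92 mm and grips with 3 to 60 N. Pads are 19 mm wide; open, the fingers measure 130 mm over their backs; the gripper's body (75 mm by 190 mm) begins 47 mm behind the grasp point.
Start: joints at [-1.463, 0.342, 1.524, -0, 1.275, -0.146], TCP at [0.132, -0.508, 0.405] pointing down, gripper open.
Joint ranges: [-2.53, 2.53], [-0.77, 2.02], [0.04, 2.7], [-1, 4.14], [0.28, 2.66], [-3.11, 3.11]. Speed limits (rad/s): [2.57, 2.57, 3.14, 3.14, 3.14, 3.14].

INTERFACE

Orientations are given as [roll, pitch, yaw] about the fixed x, y, z axes, in that order (R = Rz(yaw) Ry(pitch) Rx(roll)).
In Python, from cell import robot, viewer gives the robot as it stands.
- The arm moves only by the shell command python3 -m creep 'ROWS' [OPENING] [FORCE]. ROWS is JSON, a list that holds one entry, the list of rows, each a list of 6 numbers: the shift along the world's x, y, z in mm, then the turn, a rotation vector about the world's x, y, z in degrees. A call has 1 to 5 rows; each row shifts and turns the pose as measured when the row begins; what a row does not reach is not made up. A row lasts 1/12 s, in which the tool goes at most 41.7 mm and 7.16 degrees, less where a joint would pass 70% of its speed; a pose out of reach is approached as far as the arm can. A call with a gripper value outside its range is refused whole. OPENING is the closure, from -1 (fully open) to 1 (shut), set as the call begins (- or left out, the last holds). The fingers move at their own pace and stop on an object; FORCE is the grip in N (left out, the last holds). Time passes only in rows, so rows that do not move let the fingers close. It gives the time, the measured TCP pose, the force and the opening at its end, in the units of the state.
- robot.observe(): the state, without advancing time (a new reading comes with each control period).
- viewer.read_camera(name): name is "scene" or "top" or "wrist"; returns the picture (420x560x3 uint8, blue, green, red); there is no depth.
- viewer.camera_model(name): a dict with "fx", "fy", "cx", "cy" (pixels), "pose" (4x4, takes a point from camera to world coordinates); the wrist camera has in their place "mount" (4x4, takes a point from camera to tool coordinates, whose origin is the TCP and whose axes are the flange's). Camera axes: x right, y up, looking along -z (the intrinsics and any distortion apply to the point x, -y, -z); pixel columns grow to the right and rows downward; lengths in m; the calibration is good to about 2 mm. A picture is of the moment at which its call begins: read the wrist's pose just before it. camera_model takes no time and is no camera call.
- robot.hand_in(): hands the job in, once; it reports no verdict.
The state is a dict: "time": time; "qpos": joint angles; "qvel": joint speeds; "joint_efforts": joint torques, N m; "tool_pos": TCP position; "tool_rot": TCP orientation; "contact_force": force on the tool from outside, world axes, zero at the start; "torque": the same for the moment, N m; "opening": finger opening in m.
Only numpy, scipy, OpenCV 4.12 (cv2) and the standard library are available. Lean on these libraries where they do the work, as an engineer would, in place of code of your own. Each camera call takes 0.05 s, during which the arm holds its last target. There are 200 camera calls.

## Working session

There is one attempt and no reset: what is moved stays moved. The work goes in short steps, Python scripts to look and compute and a shell command to move; the robot and the scene stay as the last step left them, time stands still between calls to the robot, and variables do not carry over. Pictures are saved under pics/ and viewed, about 8 in all and at most 12, crops included, and the job is handed in when it is done.

```bash
ls; mkdir -p pics; python3 - <<'E'
from cell import robot, viewer
import cv2,numpy as np
a=viewer.read_camera("scene");b=viewer.read_camera("top")
cv2.imwrite("pics/scene.png",a);cv2.imwrite("pics/top.png",b)
for n in("scene","top","wrist"):print(n,viewer.camera_model(n))
print(robot.observe())
E
```

```text
pics
scene {'fx': 409.0277485203391, 'fy': 409.0277485203391, 'cx': 286.28721784081625, 'cy': 207.51965942165032, 'pose': array([[ 0.61612773, -0.4568515 ,  0.64161774,  1.12575213],
       [ 0.78748835,  0.34098504, -0.51341144, -0.34420523],
       [ 0.01577073,  0.82159352,  0.56985557,  0.59975811],
       [ 0.        ,  0.        ,  0.        ,  1.        ]])}
top {'fx': 402.3999600391424, 'fy': 402.3999600391424, 'cx': 273.9540253937526, 'cy': 213.87929763450254, 'pose': array([[-0.06891446,  0.97403091, -0.2156724 ,  0.41454925],
       [-0.99761932, -0.06783693,  0.01240367,  0.10146773],
       [-0.002549  ,  0.21601375,  0.976387  ,  0.87126515],
       [ 0.        ,  0.        ,  0.        ,  1.        ]])}
wrist {'fx': 303.50175060356185, 'fy': 303.50175060356185, 'cx': 281.7069258612001, 'cy': 207.26091383560097, 'mount': array([[ 3.98655437e-04,  9.51145519e-01,  3.08742679e-01,
         8.53322207e-02],
       [ 9.99999507e-01, -6.59798211e-04,  7.41422830e-04,
        -1.75682735e-03],
       [ 9.08908871e-04,  3.08742232e-01, -9.51145314e-01,
         1.93304942e-02],
       [ 0.00000000e+00,  0.00000000e+00,  0.00000000e+00,
         1.00000000e+00]])}
{'time': 0.1, 'qpos': array([-1.46300458e+00,  3.42655555e-01,  1.52492458e+00, -1.97519797e-05,
        1.27538783e+00, -1.46014093e-01]), 'qvel': array([-8.97994092e-04, -5.22353616e-04, -1.54246998e-03, -6.60722587e-04,
       -4.32526827e-05, -1.47919593e-03]), 'joint_efforts': array([ 1.58278446e-03, -4.32006097e+01, -2.44693118e+01,  7.19959103e-02,
        5.26265160e-02, -4.66694041e-05]), 'tool_pos': array([ 0.13182091, -0.50805812,  0.40411191]), 'tool_rot': array([-3.14022922e+00, -1.81415191e-04,  2.53811482e-01]), 'contact_force': array([-0.00872783, -0.18259207, -0.95653209]), 'torque': array([-0.08216106,  0.00234439, -0.02692151]), 'opening': 0.09190546939024744}
```

View pics/scene.png

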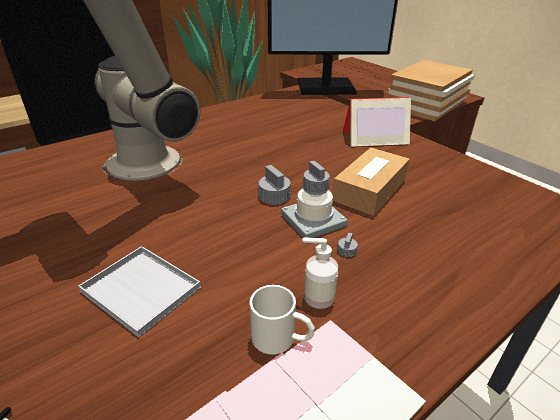

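View pics/top.png

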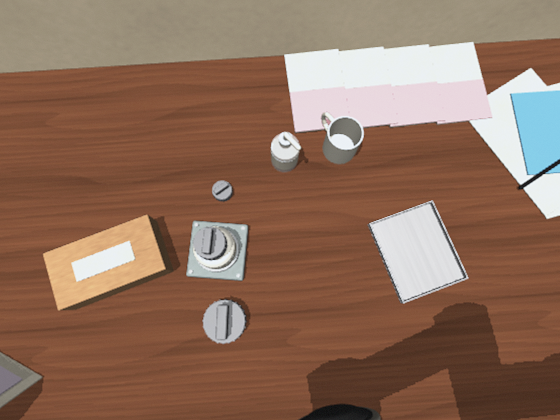

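Three candidate caps, by top-view pixels: the large loose one (224,321), the small loose one (222,190) and the one on the tub (212,240). The task's cap is 60 mm and locked on the tub, so the third fits. I'll confirm that in an enlarged crop.

```bash
cat > h.py <<'E'
import numpy as np
from cell import viewer,robot
from scipy.spatial.transform import Rotation as Ro
def toolT(s):
    T=np.eye(4);T[:3,:3]=Ro.from_euler('xyz',s['tool_rot']).as_matrix();T[:3,3]=s['tool_pos'];return T
def w(name,px,z,s=None):
    m=viewer.camera_model(name);T=m['pose'] if 'pose' in m else toolT(s)@m['mount']
    u,v=px;d=T[:3,:3]@np.array([(u-m['cx'])/m['fx'],-(v-m['cy'])/m['fy'],-1]);o=T[:3,3]
    return o+d*(z-o[2])/d[2]
def proj(name,P,s=None):
    m=viewer.camera_model(name);T=m['pose'] if 'pose' in m else toolT(s)@m['mount']
    c=np.linalg.inv(T)@np.append(P,1);return m['cx']-m['fx']*c[0]/c[2],m['cy']+m['fy']*c[1]/c[2]
E
python3 - <<'E'
from h import *
import cv2
t=cv2.imread('pics/top.png')[205:295,175:265];s=cv2.imread('pics/scene.png')[150:240,270:360]
cv2.imwrite('pics/crop.png',np.hstack([cv2.resize(i,(400,400),interpolation=cv2.INTER_CUBIC) for i in(t,s)]))
H=[w('top',p,.022)[:2] for p in[(193,222),(248,224),(243,280),(187,277)]]
R=[w('top',p,.018)[:2] for p in[(370,222),(433,202),(467,277),(403,301)]]
for n,Q in(('tub',H),('tray',R)):
    Q=np.array(Q);print(n,Q.mean(0));
    for i in range(4):
        e=Q[(i+1)%4]-Q[i];print(Q[i].round(4),np.linalg.norm(e).round(4),np.degrees(np.arctan2(e[1],e[0])).round(1))
E
```

```text
tub [0.53145837 0.21495147]
[0.5964 0.2658] 0.1186 -96.1
[0.5838 0.1479] 0.1193 171.8
[0.4657 0.1648] 0.1173 83.0
[0.48   0.2813] 0.1174 -7.6
tray [ 0.50397845 -0.20995217]
[ 0.5707 -0.1152] 0.1467 -76.3
[ 0.6054 -0.2577] 0.172 -164.5
[ 0.4397 -0.3037] 0.146 105.7
[ 0.4001 -0.1632] 0.1772 15.7
```

View pics/crop.png

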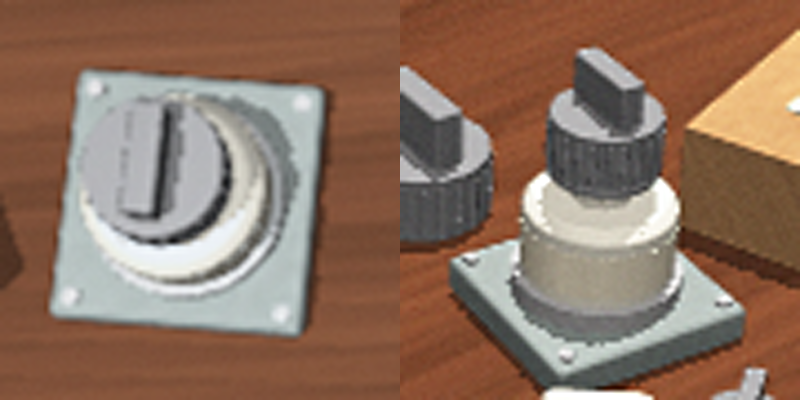

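The crop shows the tub's cap with its disc centred at about crop (155,168) and 32–33 px across, which gives 60 mm at its height. The bar lies along the tub's x, at about -7°. That confirms the target, and the large and small loose caps are decoys. Moving now.

```bash
python3 -c "
from h import *
print(w('top',(209.9,242.8),.13))"
for i in 1 2; do :; done
python3 -m creep '[[[30,25,0,0,0,-2],[30,25,0,0,0,-2],[30,25,0,0,0,-2],[30,25,0,0,0,-2],[30,25,0,0,0,-2]]]'
```

```text
[0.53165426 0.21456162 0.13      ]
time: 0.52
tool_pos: [0.2806, -0.3826, 0.4013]
tool_rot: [-3.138, 0.003, 0.059]
contact_force: [-0.0, -0.7, -0.3]
opening: 0.0919
```

```bash
python3 -m creep '[[[25,33,0,0,0,-2],[25,33,0,0,0,-2],[25,33,0,0,0,-2],[20,36,0,0,0,-2],[15,38,0,0,0,-2]]]'
```

```text
time: 0.93
tool_pos: [0.3923, -0.2077, 0.3999]
tool_rot: [-3.137, 0.003, -0.126]
contact_force: [0.5, -0.6, 0.4]
opening: 0.0918
```

Both estimates of the tub axis agree to within 1 mm, at (0.5315, 0.2147).

```bash
python3 -m creep '[[[12,38,0,0,0,0],[12,38,0,0,0,0],[12,38,0,0,0,0],[12,38,0,0,0,0],[12,38,0,0,0,0]]]'; python3 -m creep '[[[12,38,0,0,0,0],[12,38,0,0,0,0],[12,38,0,0,0,0],[12,38,0,0,0,0],[12,38,0,0,0,0]]]'
```

```text
time: 1.35
tool_pos: [0.4533, -0.0084, 0.3989]
tool_rot: [-3.136, 0.005, -0.129]
contact_force: [1.1, -1.0, 1.0]
opening: 0.0917
time: 1.77
tool_pos: [0.5128, 0.1914, 0.3978]
tool_rot: [-3.137, 0.007, -0.128]
contact_force: [0.3, -1.4, 0.6]
opening: 0.0919
```

```bash
python3 -m creep '[[[19,23,0,0,-0.4,0.3],[0,0,0,0,0,0]]]'; python3 - <<'E'
from h import *
import cv2,json
s=robot.observe();a=viewer.read_camera('wrist')
print(s['tool_pos'],s['tool_rot'],s['contact_force'],s['torque'])
b=a.copy()
c=proj('wrist',[.5316,.2147,.156],s);print(c)
f=1.5
b=cv2.resize(a,None,fx=1.4,fy=1.4,interpolation=cv2.INTER_CUBIC)
y=-.122;R=Ro.from_euler('z',y).as_matrix()
P=[proj('wrist',np.array([.5316,.2147,.156])+R@np.array(v),s) for v in[(.023,.007,0),(-.023,.007,0),(-.023,-.007,0),(.023,-.007,0)]]
cv2.polylines(b,[np.int32(np.array(P)*1.4)],True,(0,0,255),1)
Q=[proj('wrist',np.array([.5316,.2147,.13])+.03*np.array([np.cos(k),np.sin(k),0]),s) for k in np.linspace(0,6.28,60)]
cv2.polylines(b,[np.int32(np.array(Q)*1.4)],True,(0,255,0),1)
cv2.imwrite('pics/w1.png',b)
E
```

```text
time: 1.93
tool_pos: [0.5325, 0.2223, 0.3964]
tool_rot: [-3.134, 0.001, -0.116]
contact_force: [-1.8, -1.7, -0.6]
opening: 0.0923
[0.53250943 0.22226259 0.39642966] [-3.13424947e+00  6.31938984e-04 -1.15967962e-01] [-1.83049517 -1.72377095 -0.58290069] [-0.02204492  0.090847   -0.06310539]
(np.float64(296.6383125337179), np.float64(222.73516913413505))
```

View pics/w1.png

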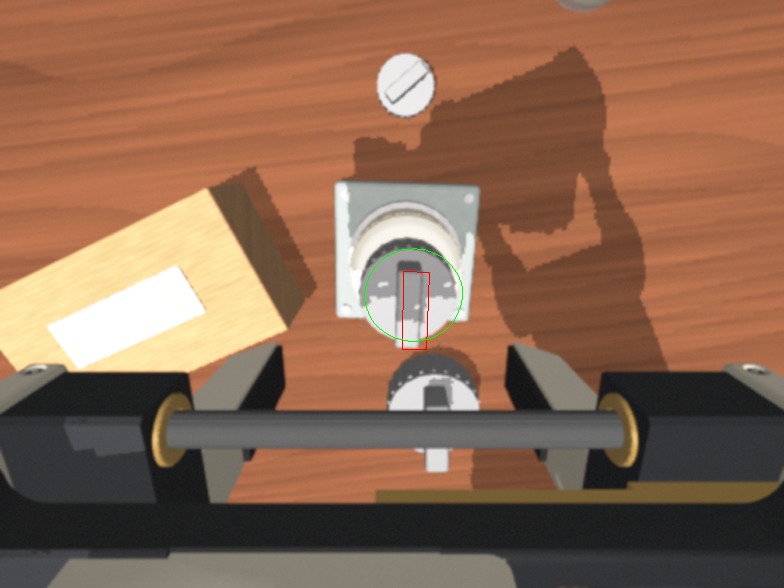

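The wrist view agrees with the calibrated prediction, except that the cap sits about 2–3 mm further toward +y. The bar is at about (409,305) against the predicted (415,310), so I put it at y≈0.2165. Next I descend to just above the bar, level the tool and check.

```bash
python3 -m creep '[[[-1,-6,-24,-0.4,0,-0.3],[0,0,-24,0,0,0],[0,0,0,0,0,0],[0,0,0,0,0,0]]]'; python3 - <<'E'
from h import *
import cv2
s=robot.observe();a=viewer.read_camera('wrist')
print(s['tool_pos'],s['tool_rot'],s['contact_force'],s['torque'])
f=1.4
b=cv2.resize(a,None,fx=f,fy=f,interpolation=cv2.INTER_CUBIC)
T=toolT(s)
for z in(.156,):
  R=T[:3,:3];o=T[:3,3]+R[:,2]*(T[2,3]-z)
  P=[proj('wrist',o+R@np.array(v),s) for v in[(.023,.007,0),(-.023,.007,0),(-.023,-.007,0),(.023,-.007,0)]]
  cv2.polylines(b,[np.int32(np.array(P)*f)],True,(0,0,255),1)
cv2.imwrite('pics/w2.png',b)
E
```

```text
time: 2.32
tool_pos: [0.529, 0.213, 0.3468]
tool_rot: [3.138, 0.004, -0.121]
contact_force: [1.0, -0.3, 0.4]
opening: 0.0921
[0.52897021 0.21302943 0.34680088] [ 3.13840111  0.00392041 -0.12118968] [ 0.99653833 -0.34895044  0.36258261] [ 0.03738159 -0.00606853 -0.02480117]
```

View pics/w2.png

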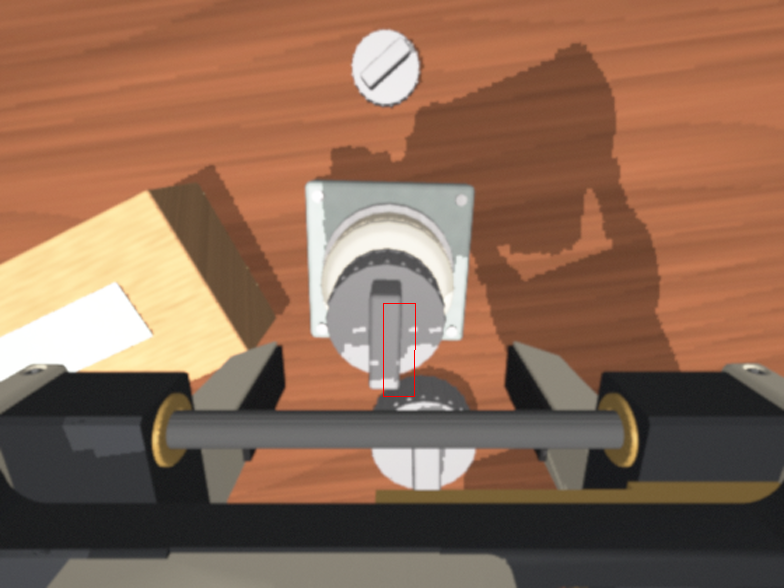

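The bar's top spans u 369–402, centred on (385,340). The jaw axis is at u≈396–399, and the yaw is parallel. So I need about +5.5 mm in y and +4 mm in x. I'll correct that, then descend round the bar.

```bash
python3 -m creep '[[[4,5.5,0,0.2,-0.2,0],[0,0,0,0,0,0],[0,0,0,0,0,0]]]';python3 -m creep '[[[0,0,-15,0,0,0],[0,0,-15,0,0,0],[0,0,0,0,0,0]]]' 0.0 20; python3 - <<'E'
from h import *
import cv2
s=robot.observe();a=viewer.read_camera('wrist')
print(s['tool_pos'],s['tool_rot'],s['contact_force'],s['torque'],s['opening'])
b=cv2.resize(a[180:420,130:430],None,fx=2.4,fy=2.4,interpolation=cv2.INTER_CUBIC)
cv2.imwrite('pics/w3.png',b)
E
```

```text
time: 2.62
tool_pos: [0.5338, 0.2177, 0.3502]
tool_rot: [-3.139, -0.003, -0.123]
contact_force: [0.2, -0.0, 0.1]
opening: 0.0915
time: 2.87
tool_pos: [0.5347, 0.2178, 0.3234]
tool_rot: [-3.136, -0.01, -0.124]
contact_force: [0.1, -1.1, -0.3]
opening: 0.0761
[0.53468081 0.21782377 0.32342913] [-3.13619108 -0.01047244 -0.12351912] [ 0.10652544 -1.08623822 -0.33447221] [-0.05323769  0.04563411  0.00727522] 0.07609233749981412
```

View pics/w3.png

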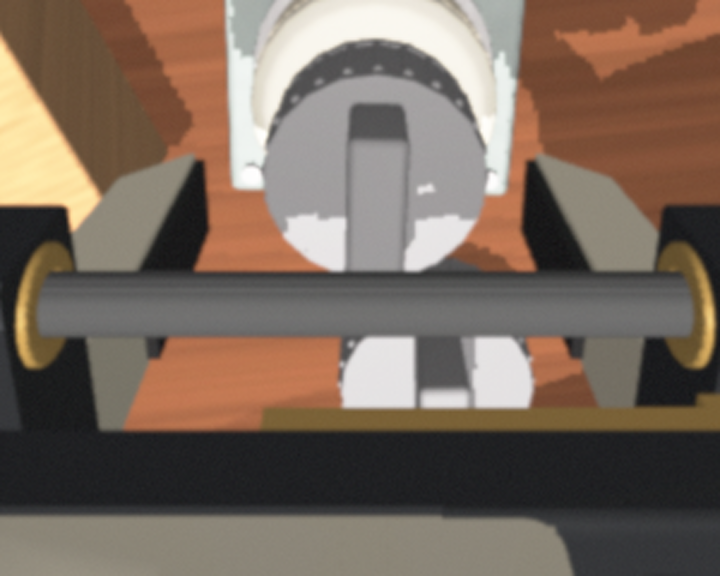

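The jaw midpoint is at u≈366 and the bar centre at u≈378, so the jaws are about 2 mm too far toward +y. I'll level the tool, shift it, and finish the descent.

```bash
python3 -m creep '[[[-2,-1.2,0,-0.3,0.6,0],[0,0,0,0,0,0],[0,0,0,0,0,0]]]'; python3 -m creep '[[[0,0,-5,0,0,0],[0,0,0,0,0,0]]]'
```

```text
time: 3.17
tool_pos: [0.5334, 0.2167, 0.3278]
tool_rot: [-3.141, -0.005, -0.123]
contact_force: [0.4, 0.4, -0.5]
opening: 0.0521
time: 3.33
tool_pos: [0.5336, 0.2168, 0.3239]
tool_rot: [-3.14, -0.007, -0.123]
contact_force: [-0.2, -1.0, 0.1]
opening: 0.0463
```

```bash
python3 -m creep '[[[-1,0,-6,0,0.3,0],[0,0,-5,0,0,0],[0,0,-1,0,0,0]]]'; python3 -m creep '[[[0,0,-1,0,0.2,0]]]'
```

```text
time: 3.58
tool_pos: [0.5326, 0.2169, 0.3115]
tool_rot: [-3.141, -0.003, -0.123]
contact_force: [-0.2, 0.0, 0.3]
opening: 0.0456
time: 3.67
tool_pos: [0.5325, 0.2168, 0.3099]
tool_rot: [-3.141, 0.001, -0.123]
contact_force: [-0.5, -0.1, -0.4]
opening: 0.0459
```

```bash
python3 -m creep '[[[0,0,0,0,0,0],[0,0,0,0,0,0],[0,0,0,0,0,0],[0,0,0,0,0,0]]]' 0.6 20; python3 -m creep '[[[0,0,0,0,0,0]]]' 1 15;  python3 -m creep '[[[0,0,0,0,0,0],[0,0,0,0,0,0]]]'
```

```text
time: 4.0
tool_pos: [0.5325, 0.2168, 0.3091]
tool_rot: [3.141, 0.003, -0.123]
contact_force: [0.1, 0.1, 0.9]
opening: 0.024
time: 4.08
tool_pos: [0.5325, 0.2169, 0.3093]
tool_rot: [3.141, 0.003, -0.123]
contact_force: [-0.4, 0.5, -1.4]
opening: 0.0173
time: 4.25
tool_pos: [0.5325, 0.2168, 0.3093]
tool_rot: [3.141, 0.003, -0.123]
contact_force: [0.2, -0.2, -1.1]
opening: 0.0139
```

The jaws hold the bar at 13.9 mm with no side force. Now press slowly.

```bash
python3 -m creep '[[[0,0,0,0,0,0],[0,0,-1,0,0,0]]]' 1 40; for i in 1 2; do :; done; python3 -m creep '[[[0,0,-1.5,0,0,0],[0,0,-1.5,0,0,0]]]'
```

```text
time: 4.42
tool_pos: [0.5325, 0.2168, 0.3087]
tool_rot: [3.142, 0.002, -0.123]
contact_force: [-0.3, 0.2, 2.7]
opening: 0.0138
time: 4.58
tool_pos: [0.5324, 0.2168, 0.3063]
tool_rot: [-3.141, 0.002, -0.123]
contact_force: [-1.6, -1.1, 3.8]
opening: 0.0137
```

```bash
python3 -m creep '[[[0,0,-1.5,0,0,0]]]'|sed -n '1,2p;4p'; python3 -m creep '[[[0,0,-1.5,0,0,0]]]'|sed -n '2p;4p'
```

```text
time: 4.67
tool_pos: [0.5324, 0.2168, 0.305]
contact_force: [-2.0, -0.9, 3.8]
tool_pos: [0.5323, 0.2168, 0.3037]
contact_force: [-1.7, 0.2, 4.1]
```

```bash
python3 -m creep '[[[0,0,-1,0,0,0]]]'|sed -n '1,2p;4p'; python3 -m creep '[[[0,0,-1,0,0,0]]]'|sed -n '2p;4p'
```

```text
time: 4.83
tool_pos: [0.5323, 0.2168, 0.3027]
contact_force: [-2.0, -0.9, 4.9]
tool_pos: [0.5323, 0.2168, 0.3019]
contact_force: [-1.6, -0.5, 5.7]
```

```bash
python3 -m creep '[[[0,0,-1,0,0,0]]]'|sed -n '1,2p;4p'; python3 -m creep '[[[0,0,-1,0,0,0]]]'|sed -n '2p;4p'
```

```text
time: 5.0
tool_pos: [0.5323, 0.2168, 0.3013]
contact_force: [-5.2, -1.5, 14.3]
tool_pos: [0.5322, 0.2167, 0.3013]
contact_force: [-5.4, -2.2, 15.5]
```

```bash
python3 -m creep '[[[0,0,-1,0,0,0]]]'|sed -n '1,2p;4p'; python3 -m creep '[[[0,0,-1,0,0,0]]]'|sed -n '2p;4p'
```

```text
time: 5.17
tool_pos: [0.5321, 0.2167, 0.3013]
contact_force: [-5.0, -1.8, 12.3]
tool_pos: [0.532, 0.2167, 0.3014]
contact_force: [-3.7, -1.7, 11.0]
```

It bottoms at 8 mm of travel: z stays at 0.3013 while the force jumps from 5.7 to 14 N. Now turn, keeping it pressed.

```bash
python3 -m creep '[[[0,0,-1.1,0,0,3]]]'|sed -n '1,4p'; python3 -m creep '[[[0,0,-1.1,0,0,4]]]'|sed -n '2,4p'
```

```text
time: 5.33
tool_pos: [0.5321, 0.2168, 0.3014]
tool_rot: [-3.14, -0.003, -0.071]
contact_force: [-1.3, -0.7, 9.8]
tool_pos: [0.5323, 0.2169, 0.3014]
tool_rot: [-3.139, -0.005, 0.001]
contact_force: [-4.2, 0.6, 10.3]
```

```bash
python3 -m creep '[[[0,0,-1.3,0,0.2,5],[0,0,-1.3,0,0,5]]]'; python3 -c "
from cell import robot;print(robot.observe()['torque'])"
```

```text
time: 5.58
tool_pos: [0.5322, 0.2176, 0.3013]
tool_rot: [-3.137, -0.004, 0.182]
contact_force: [-6.3, -0.9, 15.0]
opening: 0.0135
[-0.06282676  1.28567627 -0.32587474]
```

```bash
python3 -m creep '[[[-0.5,-0.4,-1.1,-0.1,0.1,5],[-0.5,-0.3,-1.1,0,0,5]]]'; python3 -c "
from cell import robot;print(robot.observe()['torque'])"
```

```text
time: 5.75
tool_pos: [0.5314, 0.2175, 0.3014]
tool_rot: [-3.137, -0.005, 0.365]
contact_force: [-2.4, 1.2, 9.2]
opening: 0.0141
[-0.11493126  0.56190017 -0.14921568]
```

```bash
python3 -m creep '[[[-0.2,-0.4,-1.2,0,0.1,5],[-0.2,-0.3,-1.2,0,0,5]]]'; python3 -m creep '[[[-0.1,-0.3,-1.2,0,0.1,5],[-0.1,-0.3,-1.2,0,0,5]]]'
```

```text
time: 5.92
tool_pos: [0.5315, 0.2172, 0.3014]
tool_rot: [-3.137, -0.008, 0.548]
contact_force: [-1.9, -2.4, 11.4]
opening: 0.014
time: 6.08
tool_pos: [0.5317, 0.2167, 0.3013]
tool_rot: [-3.138, -0.011, 0.731]
contact_force: [-4.5, -0.5, 12.7]
opening: 0.0135
```

```bash
python3 -m creep '[[[-0.1,-0.3,-1.2,0,0.1,5],[-0.1,-0.3,-1.2,0,0,5]]]'; python3 -c "
from cell import robot;print(robot.observe()['torque'])"
```

```text
time: 6.25
tool_pos: [0.5315, 0.2164, 0.3014]
tool_rot: [-3.138, -0.012, 0.914]
contact_force: [-4.6, 0.9, 12.2]
opening: 0.0138
[-0.18417366  0.93515907 -0.13480063]
```

```bash
python3 -m creep '[[[-0.1,-0.2,-1.2,0,0.2,4.5],[-0.1,-0.2,-1,0,0.2,4.5]]]'; python3 -m creep '[[[0,0,0,0,0.2,0],[0,0,2,0,0.1,0]]]'
```

```text
time: 6.42
tool_pos: [0.5317, 0.2161, 0.3015]
tool_rot: [-3.135, -0.011, 1.08]
contact_force: [-1.0, -3.5, 7.6]
opening: 0.0141
time: 6.58
tool_pos: [0.5322, 0.2158, 0.304]
tool_rot: [-3.133, -0.01, 1.084]
contact_force: [-0.5, -0.2, 3.0]
opening: 0.0139
```

```bash
python3 -m creep '[[[0,0,4,0,0,0],[0,0,4,0,0,0]]]';  python3 -m creep '[[[0,0,4,0,0,0],[0,0,4,0,0,0]]]'
```

```text
time: 6.75
tool_pos: [0.5324, 0.2158, 0.3119]
tool_rot: [-3.132, -0.009, 1.082]
contact_force: [1.9, -2.2, -1.9]
opening: 0.014
time: 6.92
tool_pos: [0.5323, 0.2158, 0.3196]
tool_rot: [-3.131, -0.008, 1.081]
contact_force: [0.4, -0.1, -1.4]
opening: 0.0138
```

The cap is free and lifted. Raise it and carry it to the tray.

```bash
python3 -m creep '[[[0,0,20,-0.4,-0.2,0],[0,0,20,-0.3,-0.1,0],[0,0,20,0,0,0],[0,0,10,0,0,0]]]'; python3 -m creep '[[[0,-20,0,0,0,0],[-2,-30,0,0,0,0],[-2,-35,0,0,0,0],[-2,-38,0,0,0,0],[-2,-38,0,0,0,0]]]'
```

```text
time: 7.25
tool_pos: [0.531, 0.2159, 0.3892]
tool_rot: [-3.134, 0.006, 1.08]
contact_force: [0.3, 0.9, -0.1]
opening: 0.014
time: 7.67
tool_pos: [0.5215, 0.0574, 0.3927]
tool_rot: [-3.136, -0.001, 1.091]
contact_force: [1.0, 0.2, -0.6]
opening: 0.014
```

```bash
python3 -m creep '[[[-5,-38,0,0,0,0],[-5,-38,0,0,0,0],[-5,-38,0,0,0,0],[-5,-38,0,0,0,0],[-4,-38,0,0,0,0]]]'; python3 - <<'E'
from h import *
s=robot.observe();z=toolT(s)[:3,2];print('level',np.degrees(np.cross(z,[0,0,-1])))
E
```

```text
time: 8.08
tool_pos: [0.4944, -0.1399, 0.3929]
tool_rot: [-3.134, -0.003, 1.092]
contact_force: [1.4, 0.3, -0.9]
opening: 0.0138
level [-0.33613024 -0.30716238 -0.        ]
```

```bash
python3 -m creep '[[[5,-35,0,-0.3,-0.3,0],[5,-30,-20,0,0,0],[0,-3,-35,0,0,0],[0,0,-35,0,0,0],[0,0,0,0,0,0]]]'; python3 - <<'E'
from h import *
import cv2
s=robot.observe();z=toolT(s)[:3,2];print('level',np.degrees(np.cross(z,[0,0,-1])))
a=viewer.read_camera('top');b=viewer.read_camera('wrist')
cv2.imwrite('pics/t2.png',np.hstack([cv2.resize(a[150:350,330:530],(400,400)),cv2.resize(b,(400,300))[:, :] if 0 else cv2.copyMakeBorder(cv2.resize(b,(400,300)),0,100,0,0,0)]))
E
```

```text
time: 8.5
tool_pos: [0.502, -0.2197, 0.3027]
tool_rot: [3.134, 0.001, 1.08]
contact_force: [-0.9, 0.5, -1.1]
opening: 0.0135
level [0.22737339 0.34462019 0.        ]
```

View pics/t2.png

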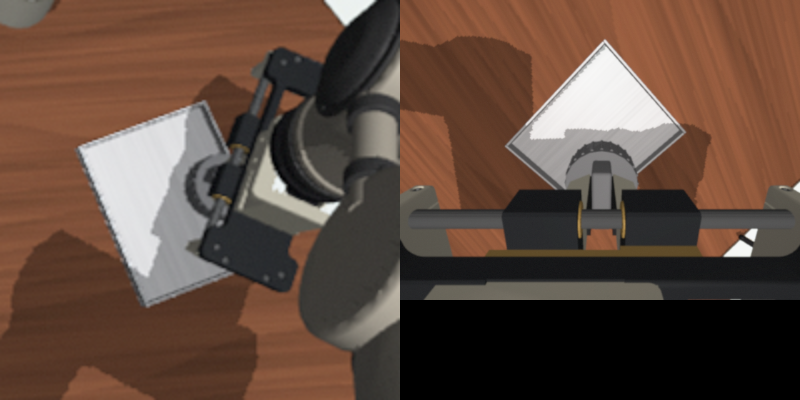

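The view shows the cap hanging over the tray in the jaws, bar up, with the tray unobstructed. Recentre 8 mm, then lower it.

```bash
python3 -m creep '[[[1,8,-20,0.2,0.3,0],[0,0,-22,0,0,0],[0,0,-20,0,0,0],[0,0,-8,0,0,0],[0,0,0,0,0,0]]]'; python3 - <<'E'
from h import *
s=robot.observe();z=toolT(s)[:3,2];print('level',np.degrees(np.cross(z,[0,0,-1])),s['torque'])
E
```

```text
time: 9.02
tool_pos: [0.5093, -0.2101, 0.2495]
tool_rot: [3.112, 0.0, 1.085]
contact_force: [0.3, -0.0, -0.5]
opening: 0.0139
level [0.7986368  1.48738778 0.        ] [-0.00218309 -0.04850758  0.01859038]
```

```bash
python3 -m creep '[[[-2,0,-8,0.8,1.5,0],[0,0,-8,0.2,0.3,0],[0,0,-6,0.1,0.2,0],[0,0,0,0,0,0]]]'; python3 - <<'E'
from h import *
s=robot.observe();z=toolT(s)[:3,2];print('level',np.degrees(np.cross(z,[0,0,-1])),s['torque'])
E
```

```text
time: 9.35
tool_pos: [0.5093, -0.21, 0.2318]
tool_rot: [-3.136, -0.0, 1.087]
contact_force: [-0.1, -0.3, -0.9]
opening: 0.0139
level [-0.15206076 -0.25199193 -0.        ] [-0.02705142 -0.04010414 -0.04630137]
```

```bash
python3 -m creep '[[[-2,0,-6,-0.1,-0.2,0],[0,0,-5,0.1,0.2,0],[0,0,-4,0.1,0.1,0]]]'; python3 - <<'E'
from h import *
s=robot.observe();z=toolT(s)[:3,2];print('level',np.degrees(np.cross(z,[0,0,-1])),s['torque'])
E
```

```text
time: 9.6
tool_pos: [0.5076, -0.2104, 0.2171]
tool_rot: [-3.137, -0.001, 1.087]
contact_force: [-0.7, 0.7, -0.6]
opening: 0.0137
level [-0.16392915 -0.19919971 -0.        ] [-0.04178515 -0.02509454 -0.02784597]
```

```bash
python3 -m creep '[[[0,0,-1.5,-0.1,-0.2,0],[0,0,-1.5,0,0,0]]]'; python3 -m creep '[[[0,0,-0.8,0,0,0]]]'; python3 -m creep '[[[0,0,-0.8,0,0,0]]]'
```

```text
time: 9.77
tool_pos: [0.5073, -0.2105, 0.2129]
tool_rot: [-3.14, -0.001, 1.087]
contact_force: [-0.0, 0.5, -0.6]
opening: 0.0138
time: 9.85
tool_pos: [0.5073, -0.2104, 0.2123]
tool_rot: [-3.14, -0.001, 1.087]
contact_force: [-3.1, 2.3, 13.2]
opening: 0.0141
time: 9.93
tool_pos: [0.5073, -0.2103, 0.2123]
tool_rot: [-3.14, -0.001, 1.087]
contact_force: [-3.9, 2.0, 12.5]
opening: 0.0139
```

It touched down at z = 0.2123, as expected (0.212). Relax, then release.

```bash
python3 -m creep '[[[0,0,0.3,0,0,0],[0,0,0,0,0,0]]]' - 5; python3 -m creep '[[[0,0,0,0,0,0],[0,0,0,0,0,0],[0,0,0,0,0,0],[0,0,0,0,0,0]]]' 0.2
```

```text
time: 10.1
tool_pos: [0.5074, -0.2104, 0.2131]
tool_rot: [-3.141, -0.001, 1.087]
contact_force: [0.3, -0.2, -0.7]
opening: 0.014
time: 10.43
tool_pos: [0.5076, -0.2106, 0.2133]
tool_rot: [3.141, -0.001, 1.087]
contact_force: [0.6, -0.1, -0.3]
opening: 0.0349
```

```bash
python3 -m creep '[[[0,0,8,0,0,0],[0,0,15,0,0,0],[0,0,30,0,0,0],[0,0,35,0,0,0],[0,0,35,0,0,0]]]'; python3 -m creep '[[[-30,-25,20,0,0,0],[-30,-25,20,0,0,0],[-20,-25,0,0,0,0],[0,-25,0,0,0,0],[0,0,0,0,0,0]]]'; python3 - <<'E'
from h import *
import cv2
a=viewer.read_camera('top');b=viewer.read_camera('scene')
cv2.imwrite('pics/f.png',np.vstack([np.hstack([a,b])]) if 0 else np.hstack([cv2.resize(a,(400,300)),cv2.resize(b[180:360,60:300],(400,300))]))
E
```

```text
time: 10.85
tool_pos: [0.5051, -0.2092, 0.3342]
tool_rot: [-3.124, -0.002, 1.086]
contact_force: [0.5, -0.6, 0.5]
opening: 0.0366
time: 11.27
tool_pos: [0.426, -0.3082, 0.3872]
tool_rot: [3.138, 0.003, 1.093]
contact_force: [-0.5, -0.2, 0.6]
opening: 0.0362
```

View pics/f.png

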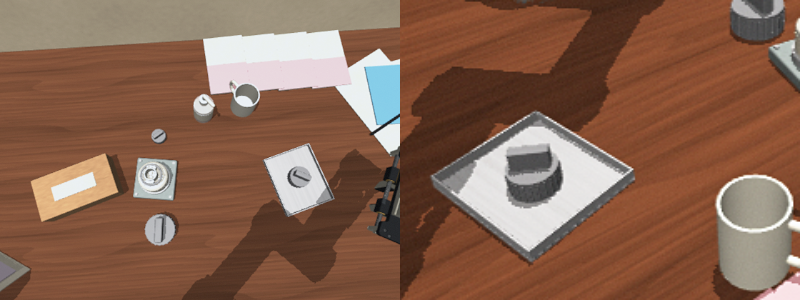

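The top view shows the cap flat near the middle of the tray at (299,177), bar up. The tub at (155,178) is open, the other items haven't moved, and the robot is clear. Handing in.

```bash
python3 -c "
from cell import robot;print(robot.hand_in())"
```

```text
the job is handed in; nothing more can be done
None
```

The cap is off the tub and standing flat on its skirt near the middle of the steel tray, finger bar up. I let go, moved the robot clear and handed the job in at about 11.4 s.

- **Opening:** I pinched the finger bar and pressed until the cap bottomed, 8 mm down. I then turned it anticlockwise 1.2 rad, and it lifted off freely.
- **Force while pressing and turning:** the vertical force was mostly 9–15 N and peaked at 15.5 N, with up to about 6 N sideways. It dipped to 7.6 N at the end of the turn, just before the lift. All of this is below 25 N.
- **Set-down:** the cap touched the tray at the expected height, and the contact reading was about 13 N. That was firmer than I intended, and I eased off before opening the jaws.
- **Final pictures:** they show the tub open, and the mug, pump bottle, glove box and both look-alike caps where they started.
- **Disagreements:** the top and wrist cameras differed by 2–3 mm in y on where the bar was. I settled this from close-up views of the jaws, and the grip closed with no side force. The tool tilted about 1.7° while lowering the cap; I levelled it before contact.

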